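Latch down the lid of a relay housing

TASK

Shut the sliding lid of the grey relay housing gently up against its seal, hook the crossbar of the brass latch loop down behind the keeper on the lid, then press the black lever over and firmly down onto its rubber stop, without forcing it, so that the latch pulls the lid tight. Leave the latch hooked and the lever down on its stop, and do not disturb the handset, the two jack plugs or the test lamp.

Things in the scene. Friction and masses are not known exactly. Their poses are not given: they have to be found in the camera images.
- housing: squat grey steel relay housing, fixed, 310 x 150 mm, deck 72 mm high. Origin on the worktop straight below the latch pivot; x along the lid's run, from deck towards lid (roughly away from the robot), z up. It spans x -95 to +215 mm. The latch lies in the plane y = 0. The lid slides along x between two brass rails, 81 mm high.
- lid: grey sliding lid, 120 x 130 mm, top 72 mm above the worktop. Its origin and axes coincide with the housing's when fully tight; it lies further along +x by as much as it is open (20 to 45 mm at the start). About 2 N of friction. By hand, only bring it up to the seal, met at 5 mm open (a push of 4 to 8 N; it stays there); the latch pulls it in the rest. It bends at more than 30 N.
- seal: rubber strip at the deck's edge that the lid's near edge meets when 5 mm open; it pushes back 3 N per mm. Origin at the housing's origin
- thumb_post (a point): middle of the top of the brass thumb post on the lid, by which the lid is pushed from its far (+x) side: an upright round post 12 mm in diameter, 20 mm high (72 to 92 mm above the worktop), 110 mm along the lid's x and 45 mm along its +y
- keeper (a point): where the crossbar's centre lies when hooked in the brass keeper: 81 mm above the worktop, 43.4 mm along the lid's x. Floor 3 mm below it, running 24 mm further in +x; on its -x side a lip leaning 15 deg towards +x, 20 mm wide, top 93 mm above the worktop, reaching to the point's x. Carry the crossbar 8 to 15 mm beyond the point in +x and 20 mm above it, then lower it to its height.
- lever: black bakelite lever, 8 mm thick, 26 mm wide, 68 mm long. Origin at its pivot, 88 mm above the worktop; z runs to its tip. Upright within 12 deg at the start; pressed from the lid's side over to the housing's -x and down, some 90 deg, onto the stop. Stiff pivot (0.10 N m): it stays where it is left, even just short of the stop. Pulling the lid tight adds a few N. It cracks above 30 N.
- lever_tip (a point): end of the lever, 68 mm from its pivot along its middle
- pin (a point): pin of the brass latch loop through the lever, 16 mm from the lever's pivot towards its tip. The loop turns on it, just stiff enough to stand up as at the start (55 to 95 deg above level); it falls when let go less than about 45 deg above level
- crossbar (a point): middle of the loop's crossbar: a 6 mm round bar, 36 mm long along y, joined to the pin by two side arms 60 mm long, 18 mm either side of the middle. Moving it nearer to or farther from the pin than 60 mm makes the lever swing along (this takes some 6 N)
- tab (a point): centre of the loop's grip: a brass barrel 18 mm in diameter, 12 mm long, axis and flat ends along the housing's y; pinch it across these ends from above (fingers closing along y). In the loop's plane it lies 22 mm beyond the crossbar along the arms and 24 mm towards the side that is uppermost when the loop lies on the lid. It can turn between the fingers as the loop swings.
- stop: brass collar, 20 mm across, of the lever's stop; origin on the deck, 72 mm above the worktop, 52 mm along the housing's -x from the pivot. A screw with a 14 mm rubber pad rises from it; its setting differs each time and is not measured: the pad's top stands 6 to 18 mm above this origin, so feel for it. The rubber gives 8 N per mm, at most 2 mm. A firm press is 5 N or more on the pad for a moment.
- handset: black bakelite telephone handset, 220 mm long, lying on the worktop beside the housing; leave it alone. Origin under its middle
- plug1: jack plug with black grip and brass tip, 85 mm long, lying beside the housing; leave it alone
- plug2: the other jack plug; leave it alone
- lamp: chrome test lamp with an amber bulb, 107 mm high, 64 mm across its foot, standing beside the housing; leave it alone

How it is judged (in metres and radians):
On the way, in this order (a step that is already met when the one before it is completed fails the run):
1. the crossbar is hooked down behind the lip of the keeper (x of crossbar in the frame of lid between 0.041 and 0.066 m and z of crossbar in the frame of lid below 0.088 m), for 0.2 s.
2. the lever is pressed firmly onto its stop (at least 5 N on the pad) (contact force between lever and stop above 5 N and x of keeper in the frame of housing below 0.0459 m), for 0.2 s.
At the end, for the whole second after the job is handed in: The lid is tight (within 2.5 mm of fully in, the seal squeezed by at least half), the crossbar lies hooked behind the keeper's lip (within 5 mm of the keeper point) and the lever rests in contact with the rubber pad of its stop (at least 0.2 N) after having been pressed onto it with at least 5 N (x of keeper in the frame of housing below 0.0459 m and x of crossbar in the frame of lid between 0.04 and 0.048 m and z of crossbar in the frame of lid below 0.086 m and contact force between lever and stop above 0.2 N); the robot touches nothing.
It fails at once if the lever is forced: more than 30 N from the fingers (contact force between the fingers and lever above 30 N).
It fails at once if the lid is pushed with more than 30 N by the fingers (contact force between the fingers and lid above 30 N).
It fails at once if a bystander is moved by more than 15 mm (distance of any of handset, plug1, plug2, lamp from where it was at the start of the episode above 0.015 m).
It also fails if it takes over 61 s, if anything falls off the work surface, if the arm or the gripper's body presses on something with over 40 N, if the wrist force passes 120 N, or if a joint passes its speed limit or range.

ROBOT

A 6-joint arm with a two-finger parallel gripper is mounted at the origin on the work surface. World frame = base frame: x ahead of the robot, y to its left, z up, the work surface at z = 0. Lengths are in m, angles in degrees, forces in N, time in s.
With the tool pointing down it reaches from about 0.4 to 0.825 m from the base axis. Payload 7 kg.
Tool frame: the origin (TCP) lies midway between the tips of the shut fingers; the grasp point (between the pads) lies r.pinch_z behind it (r.pinch_z is the distance from the TCP to the grasp point, in m); z points along the fingers, y is the line along which they close (so a half turn about z gives the same grasp; the last joint's range is limited). The gripper opens to 88 mm and grips with 3 to 60 N. Pads are 19 mm wide; open, the fingers measure 130 mm over their backs; the gripper's body (78 mm by 193 mm) begins 47 mm behind the grasp point.
Start: joints at [93.169, 20.546, 0.682, 0, -70.136, -16.507], TCP at [0.156, 0.657, 0.227] pointing down, gripper open.
Joint ranges: [-176.03, 176.03], [-82.01, 121.73], [-58.28, 71.71], [-173.87, 95.51], [-174.79, -0.11], [-173.66, 173.66]. Speed limits (degrees/s): [136.94, 136.94, 172.46, 180, 180, 180].

INTERFACE

Orientations are given as [roll, pitch, yaw] about the fixed x, y, z axes, in that order (R = Rz(yaw) Ry(pitch) Rx(roll)).
In Python, from plant import r, optics, job gives the robot as it stands.
- The arm moves only by the shell command python3 -m crank 'ROWS' [FORCE]. ROWS is JSON, a list of rows, each an object with "xyz": the shift along the tool's x, y, z in units of 30 mm (1.0 is 30 mm), a list of three; "delta_rot": the turn, a rotation vector about the tool's x, y, z in degrees, a list of three; "claw": the closure, from 0 (fully open) to 1 (shut). A call has 1 to 20 rows; each row is the pose to reach, as a shift and turn from the pose commanded when the call began, along the tool's axes at that moment; what a row does not reach only later rows make up. A row lasts 1/8 s, in which the tool goes at most 62.5 mm and 10.7 degrees, less where a joint would pass 70% of its speed; a pose out of reach is approached as far as the arm can. A call with a gripper value outside its range is refused whole. The fingers move at their own pace and stop on an object; FORCE is the grip in N (left out, the last holds). Time passes only in rows, so rows that repeat a pose let the fingers close. It gives the time, the measured TCP pose, the force, the opening and the grip force at its end, in the units of the state.
- r.get_state(): the state, without advancing time (a new reading comes with each control period).
- optics.capture(name): name is "scene" or "top"; returns a dict with "img" (420x560x3 uint8, blue, green, red), "fovy" (degrees; the focal length in pixels is half the picture's height over the tangent of half this angle, whatever the lens; pixels are square), "cx", "cy" (the principal point, pixels), "eye" and "rotation" of the camera in the world. Camera axes: x right, y up, looking along -z (the intrinsics and any distortion apply to the point x, -y, -z); pixel columns grow to the right and rows downward; lengths in m; the calibration is good to about 2 mm. A picture is of the moment at which its call begins. There is no depth.
- job.close_job(): hands the job in; it is judged then, once.
The state is a dict: "time_s": time; "joints": joint angles; "qd": joint speeds; "joint_torque": joint torques, N m; "tcp_pos": TCP position; "eef_rot": TCP orientation; "contact_force": force on the tool from outside, world axes, zero at the start; "moment": the same for the moment, N m; "gripper_width": finger opening in m; "gripper_force": force on a finger pad.
Only numpy, scipy, OpenCV 4.12 (cv2) and the standard library are available. Lean on these libraries where they do the work, as an engineer would, in place of code of your own. Each camera call takes 0.05 s, during which the arm holds its last target. There are 200 camera calls.

## Working session

There is one attempt and no reset: what is moved stays moved. The work goes in short steps, Python scripts to look and compute and a shell command to move; the robot and the scene stay as the last step left them, time stands still between calls to the robot, and variables do not carry over. Pictures are saved under pics/ and viewed, at most 10 in all, crops included, and the job is handed in when it is done.

```bash
ls; mkdir -p pics; python3 - <<'E'
from plant import r,optics
import cv2
print(r.get_state(), r.pinch_z)
for n in("scene","top"):
    c=optics.capture(n); cv2.imwrite(f"pics/{n}0.png",c["img"]); print(n,{k:v for k,v in c.items() if k!="img"})
E
```

```text
pics
{'time_s': 0.0, 'joints': array([ 9.31692544e+01,  2.05930126e+01,  6.31776758e-01, -2.05779475e-02,
       -7.01369313e+01, -1.65067792e+01]), 'qd': array([ 0.01890503,  0.043726  , -0.00923854,  0.05603668,  0.1069763 ,
       -0.07750058]), 'joint_torque': array([ 2.11029233e-03, -5.82720172e+01,  2.93057656e+01,  6.99679077e+00,
        7.02322679e-03, -1.52330790e-04]), 'tcp_pos': array([0.15562715, 0.65628441, 0.22558829]), 'eef_rot': array([ 1.79900382e+02, -9.34789497e-03, -1.33445250e+01]), 'contact_force': array([ 0.30862737, -0.2077118 , -0.30372105]), 'moment': array([0.02422298, 0.02527108, 0.07068344]), 'gripper_force': 0.0, 'gripper_width': 0.08752676403676043} 0.0188
scene {'fovy': 42.35016089516022, 'cx': 276.6789505660051, 'cy': 208.91614312023427, 'eye': array([ 1.44695754, -0.15899163,  0.6994255 ]), 'rotation': array([56.81880075, -1.44743429, 79.24065266])}
top {'fovy': 43.19845074912754, 'cx': 281.00746311480714, 'cy': 208.67294347977258, 'eye': array([0.4414494 , 0.04156511, 0.98264399]), 'rotation': array([ 10.4236441 ,  -1.80891155, -91.24144742])}
```

View pics/scene0.png

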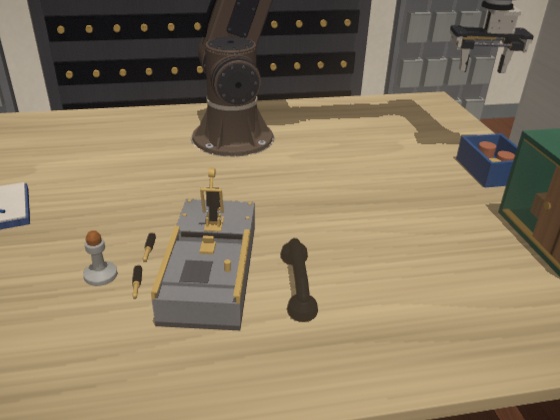

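View pics/top0.png

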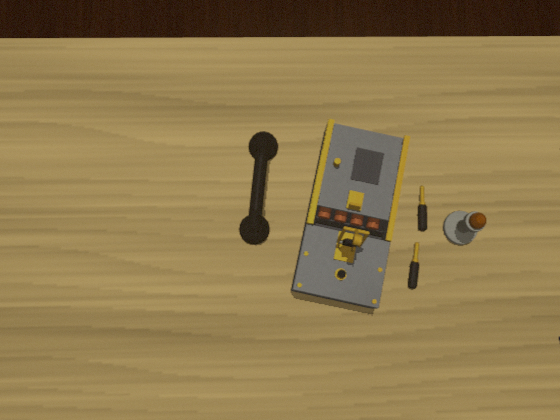

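The scene view shows the housing around (210,260), with the handset to its right and the plugs and lamp to its left. In the top view the deck is at (292–389, 226–305), the stop at (341,274), the keeper near (355,200) and the post at (337,162). I'll look closer.

```bash
cat > h.py <<'E'
import numpy as np, cv2
from scipy.spatial.transform import Rotation as R
from plant import r, optics
def cam(c):
    f=c["img"].shape[0]/2/np.tan(np.radians(c["fovy"]/2)); return f,c["cx"],c["cy"],np.array(c["eye"]),R.from_euler("xyz",c["rotation"],degrees=True).as_matrix()
def ray(c,p):
    f,cx,cy,e,M=cam(c); return e,M@np.array([(p[0]-cx)/f,-(p[1]-cy)/f,-1.])
def onz(c,p,z):
    e,d=ray(c,p); return e+d*(z-e[2])/d[2]
def proj(c,P):
    f,cx,cy,e,M=cam(c); q=M.T@(np.array(P)-e); return np.array([cx+f*q[0]/-q[2],cy-f*q[1]/-q[2]])
def tri(c1,p1,c2,p2):
    e1,d1=ray(c1,p1);e2,d2=ray(c2,p2)
    t=np.linalg.lstsq(np.c_[d1,-d2],e2-e1,rcond=None)[0]; a=e1+t[0]*d1;b=e2+t[1]*d2
    return (a+b)/2,np.linalg.norm(a-b)
def crop(c,x0,y0,w,h,k,fn): cv2.imwrite(fn,cv2.resize(c["img"][y0:y0+h,x0:x0+w],None,fx=k,fy=k,interpolation=cv2.INTER_CUBIC))
E
python3 - <<'E'
from h import *
s=optics.capture("scene");t=optics.capture("top")
a=cv2.resize(s["img"][160:330,150:270],None,fx=3.5,fy=3.5,interpolation=cv2.INTER_CUBIC)
b=cv2.resize(t["img"][115:315,287:412],None,fx=2.97,fy=2.975,interpolation=cv2.INTER_CUBIC)
a=a[:595];b=b[:595]
cv2.imwrite("pics/z1.png",np.hstack([a,b[:a.shape[0]]])); print(a.shape,b.shape)
for n,p in dict(dnl=(292,292),dnr=(376,305),dfr=(389,238),dfl=(306,226)).items(): print(n,onz(t,p,.072))
for n,p in dict(rl=(330,122),rr=(407,138)).items(): print(n,onz(t,p,.081))
print("post",onz(t,(337,160),.092),"stop",onz(t,(341,274),.082))
E
```

```text
(595, 420, 3) (595, 371, 3)
dnl [ 0.46422026 -0.00638016  0.072     ]
dnr [ 0.43941498 -0.14871659  0.072     ]
dfr [ 0.55353253 -0.17769592  0.072     ]
dfl [ 0.57707907 -0.03362704  0.072     ]
rl [ 0.76291548 -0.08156192  0.081     ]
rr [ 0.73152962 -0.21847612  0.081     ]
post [ 0.6894427  -0.08963841  0.092     ] stop [ 0.49237984 -0.08975645  0.082     ]
```

View pics/z1.png

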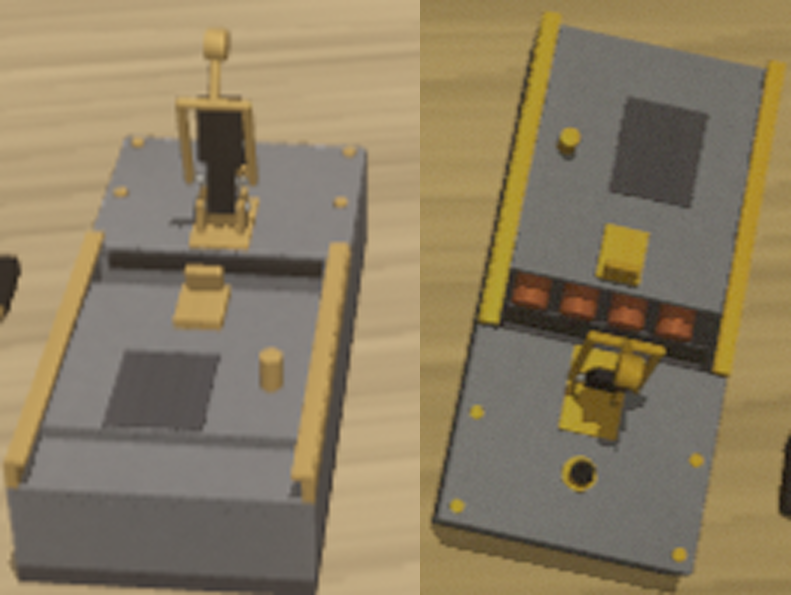

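```bash
python3 - <<'E'
from h import *
s=optics.capture("scene");t=optics.capture("top")
hsv=cv2.cvtColor(t["img"],cv2.COLOR_BGR2HSV); m=cv2.inRange(hsv,(18,190,100),(35,255,255)); m[:, :290]=0;m[:,415:]=0;m[:115]=0;m[315:]=0
n,l,st,ce=cv2.connectedComponentsWithStats(m)
lines=[]
for i in range(1,n):
    if st[i,4]<6: continue
    print(i,st[i],ce[i].round(1))
    if st[i,4]>250:
        P=np.array([onz(t,p[::-1],.081)[:2] for p in np.argwhere(l==i)]); c=P.mean(0);u,S,v=np.linalg.svd(P-c); d=v[0]*np.sign(v[0,0]); w=(P-c)@d
        print("rail",c,np.degrees(np.arctan2(d[1],d[0])),w.min(),w.max())
for n,a,b in (("tab",(211.7,172.6),(357,241)),("bar",(211.4,189.4),(356.4,230.6)),("post",(227.3,261.5),(337.2,160.4))): print(n,tri(s,a,t,b))
print("stop",onz(t,(340.9,274.3),.075))
E
```

```text
1 [328 120   5   4  10] [330.  121.4]
4 [327 127   5   2   6] [329.3 127.5]
9 [326 137   4   8  16] [327.8 139.9]
10 [404 136   5   7  14] [405.8 139.4]
14 [401 144   7  16  38] [403.9 151.5]
23 [321 161   4   2   7] [322.7 161.6]
26 [387 160  18  74 190] [396.  196.4]
46 [348 193  14  14  67] [355.9 200.3]
47 [313 194   5   4   7] [315.  195.3]
61 [344 227  16   5  32] [350.7 228.7]
64 [358 230   5   3   8] [360.2 231.1]
65 [365 231   4   4   8] [366.4 231.9]
66 [354 233   8  12  50] [357.2 238.9]
70 [347 234   6   3   7] [349.3 235. ]
82 [345 246   5   3   7] [346.7 247.3]
86 [341 250   6   4  11] [343.6 251.5]
90 [343 255   8   6  12] [346.  257.8]
tab (array([ 0.53577145, -0.10007518,  0.1870302 ]), np.float64(0.0016219166045480238))
bar (array([ 0.55527895, -0.10392734,  0.16158134]), np.float64(0.0027012297705809258))
post (array([ 0.68928791, -0.08958895,  0.09026701]), np.float64(0.0012579899198521653))
stop [ 0.49226993 -0.09058413  0.075     ]
```

```bash
cat >> h.py <<'E'
YAW=np.radians(-13.0); C,S=np.cos(YAW),np.sin(YAW); O=np.array([.5430,-.1023])
def loc(P): d=np.array(P[:2])-O; return np.array([C*d[0]+S*d[1],-S*d[0]+C*d[1],P[2]])*1000
def units(target):
    "shift in tool units to bring measured TCP to housing-frame target (mm)"
    st=r.get_state(); t=np.array(target)/1000; W=np.r_[O+[C*t[0]-S*t[1],S*t[0]+C*t[1]],t[2]]
    return (R.from_euler("xyz",st["eef_rot"],degrees=True).as_matrix().T@(W-st["tcp_pos"])/.03).round(3)
E
python3 - <<'E'
from h import *
t=optics.capture("top"); hsv=cv2.cvtColor(t["img"],cv2.COLOR_BGR2HSV); m=cv2.inRange(hsv,(16,165,90),(35,255,255)); m=cv2.morphologyEx(m,cv2.MORPH_CLOSE,np.ones((5,5))); m[:, :300]=0;m[:,412:]=0;m[:118]=0;m[245:]=0
n,l,st,ce=cv2.connectedComponentsWithStats(m)
for i in range(1,n):
    if st[i,4]>250:
        P=np.array([loc(onz(t,p[::-1],.081))[:2] for p in np.argwhere(l==i)]); c=P.mean(0); d=np.linalg.svd(P-c)[2][0]; w=(P-c)@d
        print(st[i],c,np.degrees(np.arctan(d[1]/d[0])),w.min(),w.max())
print(units((165,45,130)))
E
```

```text
[307 119  27 105 667] [115.64146016  69.9306841 ] -0.36512977671136215 -100.29281485549966 93.15601654598574
[385 135  25 106 599] [115.58818815 -68.85444799] -0.5664130068295734 -98.96932642282383 94.09142044377424
[337 226  33  19 382] [17.46775957 -5.90263444] -76.32402144405444 -26.978724871307733 29.487507411551647
[23.889 20.105  3.22 ]
```

```bash
sed -i 's/-13.0)/-13.4)/; s/\[.5430,-.1023\]/[.5429,-.1028]/' h.py
python3 -m crank '[{"xyz":[23.9,20.1,0],"delta_rot":[0,0,0],"claw":1},{"xyz":[23.9,20.1,0],"delta_rot":[0,0,0],"claw":1},{"xyz":[23.9,20.1,0],"delta_rot":[0,0,0],"claw":1},{"xyz":[23.9,20.1,0],"delta_rot":[0,0,0],"claw":1},{"xyz":[23.9,20.1,0],"delta_rot":[0,0,0],"claw":1},{"xyz":[23.9,20.1,0],"delta_rot":[0,0,0],"claw":1},{"xyz":[23.9,20.1,0],"delta_rot":[0,0,0],"claw":1},{"xyz":[23.9,20.1,0],"delta_rot":[0,0,0],"claw":1},{"xyz":[23.9,20.1,0],"delta_rot":[0,0,0],"claw":1},{"xyz":[23.9,20.1,0],"delta_rot":[0,0,0],"claw":1},{"xyz":[23.9,20.1,0],"delta_rot":[0,0,0],"claw":1},{"xyz":[23.9,20.1,0],"delta_rot":[0,0,0],"claw":1},{"xyz":[23.9,20.1,0],"delta_rot":[0,0,0],"claw":1},{"xyz":[23.9,20.1,0],"delta_rot":[0,0,0],"claw":1},{"xyz":[23.9,20.1,0],"delta_rot":[0,0,0],"claw":1},{"xyz":[23.9,20.1,0],"delta_rot":[0,0,0],"claw":1},{"xyz":[23.9,20.1,0],"delta_rot":[0,0,0],"claw":1},{"xyz":[23.9,20.1,2.5],"delta_rot":[0,0,0],"claw":1},{"xyz":[23.9,20.1,2.5],"delta_rot":[0,0,0],"claw":1},{"xyz":[23.9,20.1,2.5],"delta_rot":[0,0,0],"claw":1}]'
python3 - <<'E'
from h import *
s=r.get_state();print(loc(s["tcp_pos"]),s["eef_rot"],s["contact_force"],units((165,45,84)))
E
```

```text
time_s: 2.85
tcp_pos: [0.714, -0.0946, 0.152]
eef_rot: [179.9, 0.0, -13.2]
contact_force: [-0.1, -0.1, 1.5]
gripper_width: 0.0003
gripper_force: 0.0
[164.56447649  47.63024619 151.99010707] [ 1.79946915e+02  4.69044408e-02 -1.32466338e+01] [-0.13641651 -0.12019482  1.49331962] [0.016 0.086 2.266]
```

```bash
python3 -m crank '[{"xyz":[0,0.08,1.2],"delta_rot":[0,0,0],"claw":1},{"xyz":[0,0.08,2.25],"delta_rot":[0,0,0],"claw":1},{"xyz":[0,0.08,2.25],"delta_rot":[0,0,0],"claw":1},{"xyz":[-0.2,0.08,2.25],"delta_rot":[0,0,0],"claw":1},{"xyz":[-0.35,0.08,2.25],"delta_rot":[0,0,0],"claw":1},{"xyz":[-0.5,0.08,2.25],"delta_rot":[0,0,0],"claw":1},{"xyz":[-0.65,0.08,2.25],"delta_rot":[0,0,0],"claw":1},{"xyz":[-0.8,0.08,2.25],"delta_rot":[0,0,0],"claw":1},{"xyz":[-0.9,0.08,2.25],"delta_rot":[0,0,0],"claw":1},{"xyz":[-0.9,0.08,2.25],"delta_rot":[0,0,0],"claw":1}]'
python3 - <<'E'
from h import *
s=r.get_state();print(loc(s["tcp_pos"]),s["contact_force"]); t=optics.capture("top"); sc=optics.capture("scene")
a=cv2.resize(sc["img"][150:320,130:290],None,fx=2.5,fy=2.5);b=cv2.resize(t["img"][110:280,280:440],None,fx=2.5,fy=2.5)
cv2.imwrite("pics/p1.png",np.hstack([a,b]))
E
```

```text
time_s: 4.1
tcp_pos: [0.687, -0.0914, 0.0839]
eef_rot: [180.0, 0.0, -13.3]
contact_force: [0.7, 0.8, 1.4]
gripper_width: 0.0005
gripper_force: 0.7
[137.54625796  44.52056529  83.91462165] [0.72131587 0.75690576 1.39081195]
```

View pics/p1.png

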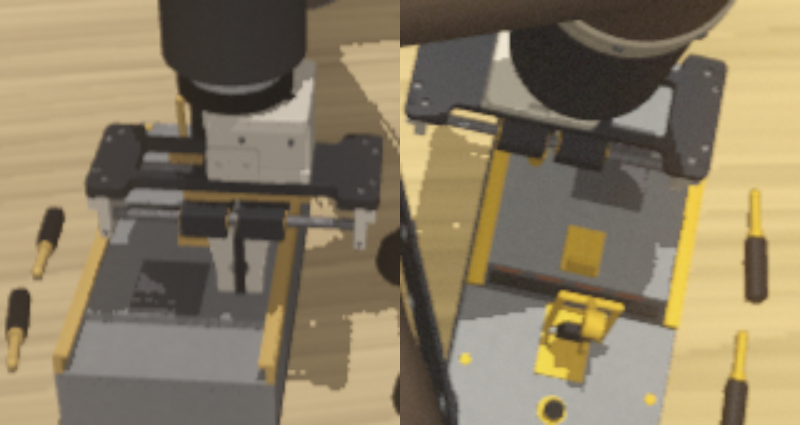

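The picture shows the lid mostly shut, with a narrow gap left at the seal (right panel about y 280). The fingers are pushing on the post and the loop is untouched.

```bash
python3 -m crank '[{"xyz":[-0.07,0,0],"delta_rot":[0,0,0],"claw":1},{"xyz":[-0.14,0,0],"delta_rot":[0,0,0],"claw":1},{"xyz":[-0.19,0,0],"delta_rot":[0,0,0],"claw":1},{"xyz":[-0.19,0,0],"delta_rot":[0,0,0],"claw":1}]'; python3 -m crank '[{"xyz":[-0.03,0,0],"delta_rot":[0,0,0],"claw":1},{"xyz":[-0.03,0,0],"delta_rot":[0,0,0],"claw":1}]'
python3 -m crank '[{"xyz":[-0.03,0,0],"delta_rot":[0,0,0],"claw":1},{"xyz":[-0.03,0,0],"delta_rot":[0,0,0],"claw":1}]'
```

```text
time_s: 4.7
tcp_pos: [0.6816, -0.0901, 0.0839]
eef_rot: [180.0, 0.0, -13.3]
contact_force: [2.0, 0.2, -0.3]
gripper_width: 0.0003
gripper_force: 0.9
time_s: 4.95
tcp_pos: [0.6813, -0.09, 0.0841]
eef_rot: [-180.0, -0.0, -13.3]
contact_force: [3.4, -0.8, -1.8]
gripper_width: 0.0008
gripper_force: 1.9
time_s: 5.2
tcp_pos: [0.6806, -0.0898, 0.0841]
eef_rot: [-180.0, -0.1, -13.3]
contact_force: [5.7, -1.0, -2.1]
gripper_width: 0.0002
gripper_force: 2.7
```

```bash
python3 -m crank '[{"xyz":[0.5,0,0],"delta_rot":[0,0,0],"claw":1},{"xyz":[0.5,0,-2.4],"delta_rot":[0,0,0],"claw":1},{"xyz":[0.5,0,-4.8],"delta_rot":[0,0,0],"claw":0.5},{"xyz":[0.5,0,-4.9],"delta_rot":[0,0,0],"claw":0.5},{"xyz":[-1.5,0.7,-4.9],"delta_rot":[0,0,0],"claw":0.5},{"xyz":[-3.2,1.2,-4.9],"delta_rot":[0,0,0],"claw":0.5},{"xyz":[-4.6,1.48,-4.9],"delta_rot":[0,0,0],"claw":0.5},{"xyz":[-4.6,1.48,-4.9],"delta_rot":[0,0,0],"claw":0.5},{"xyz":[-4.6,1.48,-4.9],"delta_rot":[0,0,0],"claw":0.5},{"xyz":[-4.6,1.48,-4.9],"delta_rot":[0,0,0],"claw":0.5}]'
python3 - <<'E'
from h import *
s=r.get_state();print(loc(s["tcp_pos"]),s["contact_force"],units((-6.5,.5,173))); t=optics.capture("top"); sc=optics.capture("scene")
for n,a,b in (("tab",(211.7,172.6),(357,241)),("bar",(211.4,189.4),(356.4,230.6)),("post",(227.3,261.5),(337.2,160.4))): print(n,loc(tri(sc,a,t,b)[0]))
a=cv2.resize(sc["img"][100:330,130:290],None,fx=2.5,fy=2.5)
b=cv2.resize(t["img"][110:340,280:440],None,fx=2.5,fy=2.5)
cv2.imwrite("pics/p2.png",np.hstack([a,b]))
E
```

```text
time_s: 6.45
tcp_pos: [0.5364, -0.1011, 0.2308]
eef_rot: [180.0, 0.0, -13.3]
contact_force: [-0.3, -0.2, 0.4]
gripper_width: 0.0439
gripper_force: 0.0
[-6.75448725e+00  9.76729174e-02  2.30775548e+02] [-0.30296696 -0.24902968  0.43496664] [ 0.01  -0.014  1.926]
tab [ -7.56595189   0.99861479 187.03020086]
bar [ 12.30320611   1.77214991 161.58133936]
post [139.34099804  46.77647924  90.26701112]
```

View pics/p2.png

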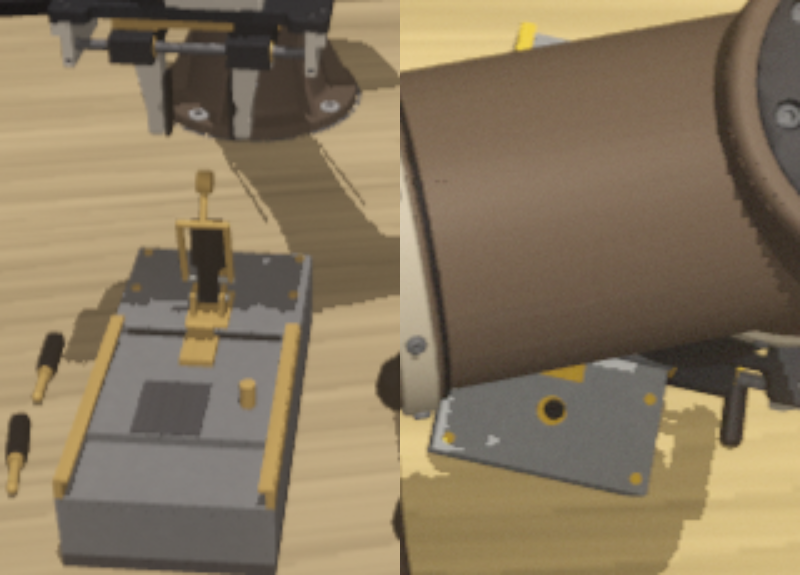

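The fingers hang above the tab (left panel, tab at 205,182), and the lid is up at the seal with its gap nearly closed. I'll go down and pinch.

```bash
python3 -m crank '[{"xyz":[0,0,1.0],"delta_rot":[0,0,0],"claw":0.5},{"xyz":[0,-0.02,1.92],"delta_rot":[0,0,0],"claw":0.5},{"xyz":[0,-0.02,1.92],"delta_rot":[0,0,0],"claw":0.5},{"xyz":[0,-0.02,1.92],"delta_rot":[0,0,0],"claw":1},{"xyz":[0,-0.02,1.92],"delta_rot":[0,0,0],"claw":1},{"xyz":[0,-0.02,1.92],"delta_rot":[0,0,0],"claw":1},{"xyz":[0,-0.02,1.92],"delta_rot":[0,0,0],"claw":1},{"xyz":[0,-0.02,1.92],"delta_rot":[0,0,0],"claw":1}]' 20
python3 - <<'E'
from h import *
s=r.get_state();p=loc(s["tcp_pos"]);print(p,s["contact_force"])
# tab arc about pin
tab0=np.array([p[0],p[2]+14]); pin=np.array([1.0,102.7])
a0=np.degrees(np.arctan2(*(tab0-pin)[::-1])); print(a0,np.linalg.norm(tab0-pin))
for th in (79,70,60,50,40,30,20,10,0,-5,-10,-15,-20,-23):
    t=np.radians(th);u=np.array([np.cos(t),np.sin(t)]);v=np.array([-u[1],u[0]])
    tab=pin+82*u+24*v; print(th,"bar",(pin+60*u).round(1),"tab",tab.round(1),"units",((tab[0]-tab0[0])/30).round(2),(-(tab[1]-tab0[1])/30).round(2))
E
```

```text
time_s: 7.55
tcp_pos: [0.5361, -0.1005, 0.174]
eef_rot: [-180.0, -0.1, -13.3]
contact_force: [-0.7, 1.6, 2.1]
gripper_width: 0.0114
gripper_force: 20.0
[ -7.13410898   0.70121299 174.02595664] [-0.65291452  1.59960308  2.13331434]
95.44554077851758 85.71279137370105
79 bar [ 12.4 161.6] tab [ -6.9 187.8] units 0.01 0.01
70 bar [ 21.5 159.1] tab [  6.5 188. ] units 0.45 0.0
60 bar [ 31.  154.7] tab [ 21.2 185.7] units 0.94 0.08
50 bar [ 39.6 148.7] tab [ 35.3 180.9] units 1.42 0.24
40 bar [ 47.  141.3] tab [ 48.4 173.8] units 1.85 0.47
30 bar [ 53.  132.7] tab [ 60.  164.5] units 2.24 0.78
20 bar [ 57.4 123.2] tab [ 69.8 153.3] units 2.57 1.16
10 bar [ 60.1 113.1] tab [ 77.6 140.6] units 2.82 1.58
0 bar [ 61.  102.7] tab [ 83.  126.7] units 3.0 2.04
-5 bar [60.8 97.5] tab [ 84.8 119.5] units 3.06 2.29
-10 bar [60.1 92.3] tab [ 85.9 112.1] units 3.1 2.53
-15 bar [59.  87.2] tab [ 86.4 104.7] units 3.12 2.78
-20 bar [57.4 82.2] tab [86.3 97.2] units 3.11 3.03
-23 bar [56.2 79.3] tab [85.9 92.8] units 3.1 3.18
```

```bash
python3 -m crank '[{"xyz":[0.2,0,0],"delta_rot":[0,0,0],"claw":1},{"xyz":[0.45,0,0],"delta_rot":[0,0,0],"claw":1},{"xyz":[0.94,0,0.08],"delta_rot":[0,0,0],"claw":1},{"xyz":[1.42,0,0.24],"delta_rot":[0,0,0],"claw":1},{"xyz":[1.85,0,0.47],"delta_rot":[0,0,0],"claw":1},{"xyz":[2.24,0,0.78],"delta_rot":[0,0,0],"claw":1},{"xyz":[2.57,0,1.16],"delta_rot":[0,0,0],"claw":1},{"xyz":[2.82,0,1.58],"delta_rot":[0,0,0],"claw":1},{"xyz":[3,0,2.04],"delta_rot":[0,0,0],"claw":1},{"xyz":[3,0,2.04],"delta_rot":[0,0,0],"claw":1}]'
python3 - <<'E'
from h import *
s=r.get_state();print(loc(s["tcp_pos"]),s["contact_force"]); t=optics.capture("top"); sc=optics.capture("scene")
a=cv2.resize(sc["img"][150:290,150:270],None,fx=4,fy=4)
cv2.imwrite("pics/p3.png",a)
E
```

```text
time_s: 8.8
tcp_pos: [0.6239, -0.1214, 0.1112]
eef_rot: [180.0, -0.0, -13.3]
contact_force: [-0.7, 1.5, -1.6]
gripper_width: 0.0117
gripper_force: 20.0
[ 83.11578703   0.6307454  111.17277383] [-0.70969061  1.54994934 -1.6102741 ]
```

View pics/p3.png

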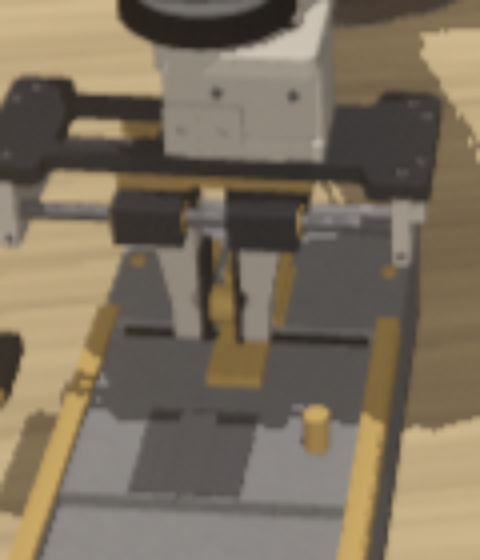

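The tab is still held between the fingers (225,305), above and just beyond the keeper plate (237,362), with low forces. I'll lower it.

```bash
python3 -m crank '[{"xyz":[0.06,0,0.25],"delta_rot":[0,0,0],"claw":1},{"xyz":[0.1,0,0.49],"delta_rot":[0,0,0],"claw":1},{"xyz":[0.12,0,0.74],"delta_rot":[0,0,0],"claw":1},{"xyz":[0.12,0,0.74],"delta_rot":[0,0,0],"claw":1}]'; python3 -m crank '[{"xyz":[0,0,0.1],"delta_rot":[0,0,0],"claw":1},{"xyz":[0,0,0.2],"delta_rot":[0,0,0],"claw":1},{"xyz":[0,0,0.25],"delta_rot":[0,0,0],"claw":1},{"xyz":[0,0,0.25],"delta_rot":[0,0,0],"claw":1}]'
python3 - <<'E'
from h import *
s=r.get_state();print(loc(s["tcp_pos"]),s["contact_force"])
E
```

```text
time_s: 9.4
tcp_pos: [0.6271, -0.1221, 0.0895]
eef_rot: [180.0, -0.0, -13.3]
contact_force: [0.5, 1.0, 0.6]
gripper_width: 0.012
gripper_force: 20.0
time_s: 9.9
tcp_pos: [0.6269, -0.1221, 0.0825]
eef_rot: [180.0, -0.0, -13.3]
contact_force: [0.3, 1.6, 1.9]
gripper_width: 0.0119
gripper_force: 20.0
[86.20227006  0.69399719 82.5003052 ] [0.27296536 1.57338865 1.92484031]
```

```bash
python3 -m crank '[{"xyz":[0,0,0.06],"delta_rot":[0,0,0],"claw":1},{"xyz":[0,0,0.06],"delta_rot":[0,0,0],"claw":1}]';python3 -m crank '[{"xyz":[0,0,0.04],"delta_rot":[0,0,0],"claw":1},{"xyz":[0,0,0.04],"delta_rot":[0,0,0],"claw":1}]'
```

```text
time_s: 10.15
tcp_pos: [0.6267, -0.1221, 0.0806]
eef_rot: [180.0, 0.0, -13.3]
contact_force: [0.2, 0.8, 2.0]
gripper_width: 0.0118
gripper_force: 20.0
time_s: 10.4
tcp_pos: [0.6267, -0.1221, 0.0799]
eef_rot: [180.0, 0.0, -13.3]
contact_force: [-1.8, 1.7, 5.0]
gripper_width: 0.0116
gripper_force: 20.0
```

```bash
python3 -m crank '[{"xyz":[0,0,0],"delta_rot":[0,0,0],"claw":0.65},{"xyz":[0,0,0],"delta_rot":[0,0,0],"claw":0.65},{"xyz":[0,0,0],"delta_rot":[0,0,0],"claw":0.65},{"xyz":[0,0,-0.5],"delta_rot":[0,0,0],"claw":0.65},{"xyz":[0,0,-2],"delta_rot":[0,0,0],"claw":0.65},{"xyz":[0,0,-4],"delta_rot":[0,0,0],"claw":1},{"xyz":[0,0,-4.5],"delta_rot":[0,0,0],"claw":1},{"xyz":[0,0,-4.5],"delta_rot":[0,0,0],"claw":1},{"xyz":[0,0,-4.5],"delta_rot":[0,0,0],"claw":1}]'
python3 - <<'E'
from h import *
s=r.get_state();print(loc(s["tcp_pos"]),s["contact_force"]); sc=optics.capture("scene"); t=optics.capture("top")
a=cv2.resize(sc["img"][165:275,160:260],None,fx=4,fy=4);b=cv2.resize(t["img"][170:280,310:400],None,fx=4,fy=4)
cv2.imwrite("pics/p4.png",np.hstack([a,b]))
for n,P in dict(tip=(0,0,156),tipR=(0,13,156),tipL=(0,-13,156),bar=(55,0,81),pin=(0,0,104)).items():
    W=[O[0]+(C*P[0]-S*P[1])/1e3,O[1]+(S*P[0]+C*P[1])/1e3,P[2]/1e3]; print(n,(proj(sc,W)-[160,165])*4,(proj(t,W)-[310,170])*4+[400,0])
E
```

```text
time_s: 11.52
tcp_pos: [0.6261, -0.122, 0.2134]
eef_rot: [180.0, 0.1, -13.3]
contact_force: [0.0, 0.1, -1.2]
gripper_width: 0.0012
gripper_force: 0.0
[ 85.34792961   0.56983196 213.43883887] [ 0.03277609  0.12106982 -1.23573081]
tip [203.36528952  93.81478948] [578.37175485 275.17317196]
tipR [230.15754234  95.03648843] [546.10076661 268.14050467]
tipL [176.58948471  92.59384055] [610.6505301  282.20753624]
bar [192.90033273 286.31007197] [572.79693735 173.65053652]
pin [207.68002161 183.63170341] [557.48401507 290.72201445]
```

View pics/p4.png

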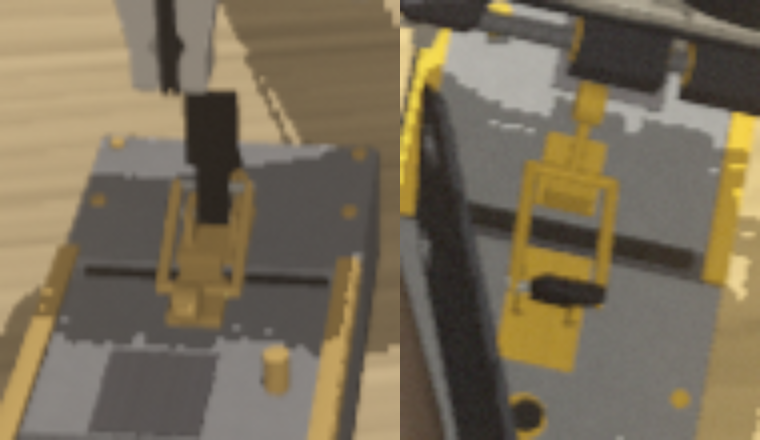

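```bash
python3 - <<'E'
from h import *
p=loc(r.get_state()["tcp_pos"])
for f in range(-10,96,7):
    rho=np.interp(f,[0,90],[52,64]); a=np.radians(f)
    x=-rho*np.sin(a)+4*np.cos(a)+9.5; z=88+rho*np.cos(a)+4*np.sin(a)
    print(f,round(x,1),round(z,1),"units",round((x-p[0])/30,2),round(-(z-p[2])/30,2))
E
```

```text
-10 22.5 138.5 units -2.1 2.48
-3 16.2 139.7 units -2.31 2.44
4 9.8 140.7 units -2.52 2.41
11 3.2 141.2 units -2.74 2.39
18 -3.5 141.0 units -2.96 2.4
25 -10.3 139.8 units -3.19 2.44
32 -16.9 137.8 units -3.41 2.5
39 -23.4 135.0 units -3.63 2.6
46 -29.5 131.3 units -3.83 2.72
53 -35.3 126.7 units -4.02 2.87
60 -40.5 121.5 units -4.2 3.05
67 -45.0 115.5 units -4.35 3.25
74 -48.9 108.9 units -4.48 3.47
81 -51.9 101.8 units -4.58 3.71
88 -54.1 94.2 units -4.65 3.96
95 -54.6 86.4 units -4.67 4.22
```

```bash
python3 -m crank '[{"xyz":[-1.2,0,1.2],"delta_rot":[0,0,0],"claw":1},{"xyz":[-1.8,0,2.48],"delta_rot":[0,0,0],"claw":1},{"xyz":[-2.1,0,2.48],"delta_rot":[0,0,0],"claw":1},{"xyz":[-2.31,0,2.44],"delta_rot":[0,0,0],"claw":1},{"xyz":[-2.52,0,2.41],"delta_rot":[0,0,0],"claw":1},{"xyz":[-2.63,0,2.4],"delta_rot":[0,0,0],"claw":1},{"xyz":[-2.74,0,2.39],"delta_rot":[0,0,0],"claw":1},{"xyz":[-2.85,0,2.39],"delta_rot":[0,0,0],"claw":1},{"xyz":[-2.96,0,2.4],"delta_rot":[0,0,0],"claw":1}]'
python3 -m crank '[{"xyz":[-0.12,0,0.02],"delta_rot":[0,0,0],"claw":1},{"xyz":[-0.23,0,0.04],"delta_rot":[0,0,0],"claw":1},{"xyz":[-0.34,0,0.07],"delta_rot":[0,0,0],"claw":1},{"xyz":[-0.45,0,0.1],"delta_rot":[0,0,0],"claw":1}]'
```

```text
time_s: 12.75
tcp_pos: [0.5405, -0.1016, 0.1427]
eef_rot: [-180.0, -0.0, -13.3]
contact_force: [1.9, -0.0, -1.1]
gripper_width: 0.0002
gripper_force: 0.9
time_s: 13.25
tcp_pos: [0.5272, -0.0985, 0.1395]
eef_rot: [180.0, -0.0, -13.3]
contact_force: [2.3, -0.6, -0.7]
gripper_width: 0.0003
gripper_force: 1.1
```

```bash
python3 -m crank '[{"xyz":[-0.11,0,0.05],"delta_rot":[0,0,0],"claw":1},{"xyz":[-0.22,0,0.1],"delta_rot":[0,0,0],"claw":1},{"xyz":[-0.32,0,0.16],"delta_rot":[0,0,0],"claw":1},{"xyz":[-0.42,0,0.22],"delta_rot":[0,0,0],"claw":1},{"xyz":[-0.52,0,0.29],"delta_rot":[0,0,0],"claw":1},{"xyz":[-0.61,0,0.37],"delta_rot":[0,0,0],"claw":1}]'
python3 -m crank '[{"xyz":[-0.09,0,0.09],"delta_rot":[0,0,0],"claw":1},{"xyz":[-0.18,0,0.18],"delta_rot":[0,0,0],"claw":1},{"xyz":[-0.26,0,0.28],"delta_rot":[0,0,0],"claw":1},{"xyz":[-0.33,0,0.38],"delta_rot":[0,0,0],"claw":1}]'
python3 - <<'E'
from h import *
s=r.get_state();print(loc(s["tcp_pos"]),s["contact_force"]); sc=optics.capture("scene")
cv2.imwrite("pics/p5.png",cv2.resize(sc["img"][130:290,130:290],None,fx=3.5,fy=3.5))
E
```

```text
time_s: 14.0
tcp_pos: [0.5094, -0.0943, 0.1284]
eef_rot: [-180.0, -0.0, -13.3]
contact_force: [3.5, -0.5, 0.7]
gripper_width: 0.0006
gripper_force: 1.3
time_s: 14.5
tcp_pos: [0.4996, -0.092, 0.1168]
eef_rot: [180.0, 0.0, -13.3]
contact_force: [1.5, 0.1, 1.4]
gripper_width: 0.0005
gripper_force: 1.1
[-44.63098244   0.48039261 116.82023995] [1.46802097 0.14655773 1.43835016]
```

View pics/p5.png

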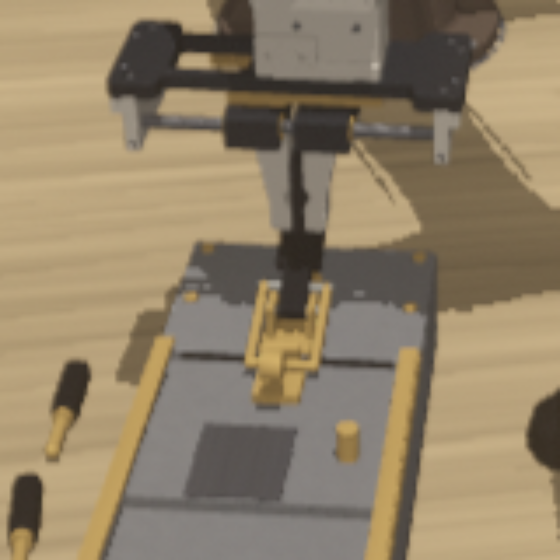

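The lever is well over (300,265) with the fingers on its lid side, and the loop is still hooked at the keeper (280,370). I'll continue down, feeling for the stop.

```bash
python3 -m crank '[{"xyz":[-0.08,0,0.13],"delta_rot":[0,0,0],"claw":1},{"xyz":[-0.14,0,0.25],"delta_rot":[0,0,0],"claw":1},{"xyz":[-0.19,0,0.37],"delta_rot":[0,0,0],"claw":1},{"xyz":[-0.24,0,0.47],"delta_rot":[0,0,0],"claw":1},{"xyz":[-0.24,0,0.47],"delta_rot":[0,0,0],"claw":1}]'; python3 -m crank '[{"xyz":[-0.02,0,0.06],"delta_rot":[0,0,0],"claw":1},{"xyz":[-0.02,0,0.06],"delta_rot":[0,0,0],"claw":1}]'; python3 -m crank '[{"xyz":[-0.02,0,0.06],"delta_rot":[0,0,0],"claw":1},{"xyz":[-0.02,0,0.06],"delta_rot":[0,0,0],"claw":1}]'
```

```text
time_s: 15.18
tcp_pos: [0.4921, -0.0904, 0.1025]
eef_rot: [180.0, 0.1, -13.3]
contact_force: [-0.5, 0.5, 0.2]
gripper_width: 0.0004
gripper_force: 0.0
time_s: 15.42
tcp_pos: [0.4918, -0.0903, 0.1009]
eef_rot: [180.0, 0.1, -13.3]
contact_force: [0.7, -0.2, 0.7]
gripper_width: 0.0005
gripper_force: 0.1
time_s: 15.68
tcp_pos: [0.4915, -0.0901, 0.0992]
eef_rot: [180.0, 0.0, -13.3]
contact_force: [0.7, -1.2, 0.5]
gripper_width: 0.0005
gripper_force: 0.1
```

```bash
D='python3 -m crank'; for i in 1 2 3; do python3 -m crank '[{"xyz":[-0.01,0,0.05],"delta_rot":[0,0,0],"claw":1},{"xyz":[-0.01,0,0.05],"delta_rot":[0,0,0],"claw":1}]' | grep -E 'tcp|contact'; done
```

```text
tcp_pos: [0.4913, -0.09, 0.0978]
contact_force: [-1.2, 0.0, 0.4]
tcp_pos: [0.4912, -0.09, 0.0964]
contact_force: [-1.8, -0.9, 1.9]
tcp_pos: [0.4911, -0.0899, 0.0953]
contact_force: [-2.0, 0.0, 6.3]
```

```bash
for i in 1 2; do python3 -m crank '[{"xyz":[0,0,0.025],"delta_rot":[0,0,0],"claw":1},{"xyz":[0,0,0.025],"delta_rot":[0,0,0],"claw":1},{"xyz":[0,0,0.025],"delta_rot":[0,0,0],"claw":1}]' | grep -E 'tcp|contact'; done
```

```text
tcp_pos: [0.491, -0.0899, 0.0948]
contact_force: [-2.3, -0.8, 9.1]
tcp_pos: [0.491, -0.09, 0.0942]
contact_force: [-4.2, 1.1, 11.5]
```

```bash
python3 -m crank '[{"xyz":[0,0,0.025],"delta_rot":[0,0,0],"claw":1},{"xyz":[0,0,0.025],"delta_rot":[0,0,0],"claw":1},{"xyz":[0,0,0.025],"delta_rot":[0,0,0],"claw":1},{"xyz":[0,0,0.025],"delta_rot":[0,0,0],"claw":1}]' | grep -E 'tcp|contact'
python3 -m crank '[{"xyz":[0,0,-0.3],"delta_rot":[0,0,0],"claw":1},{"xyz":[0,0,-2],"delta_rot":[0,0,0],"claw":1},{"xyz":[0,0,-4],"delta_rot":[0,0,0],"claw":1},{"xyz":[0,-2,-5],"delta_rot":[0,0,0],"claw":1},{"xyz":[0,-4,-5],"delta_rot":[0,0,0],"claw":1},{"xyz":[0,-6,-5],"delta_rot":[0,0,0],"claw":1},{"xyz":[0,-8,-5],"delta_rot":[0,0,0],"claw":1},{"xyz":[0,-8,-5],"delta_rot":[0,0,0],"claw":1},{"xyz":[0,-8,-5],"delta_rot":[0,0,0],"claw":1},{"xyz":[0,-8,-5],"delta_rot":[0,0,0],"claw":1}]'
python3 - <<'E'
from h import *
sc=optics.capture("scene"); t=optics.capture("top")
a=cv2.resize(sc["img"][185:295,150:260],None,fx=3.6,fy=3.6);b=cv2.resize(t["img"][115:315,300:400],None,fx=3.6,fy=3.6)[:396*2]
b=cv2.resize(t["img"][150:260+20,300:400],None,fx=3.6,fy=3.6)
h=max(a.shape[0],b.shape[0]); a=cv2.copyMakeBorder(a,0,h-a.shape[0],0,0,0)
cv2.imwrite("pics/p6.png",np.hstack([a,b]))
E
```

```text
tcp_pos: [0.491, -0.0899, 0.094]
contact_force: [-5.7, 1.4, 17.1]
time_s: 18.92
tcp_pos: [0.5459, 0.1426, 0.2426]
eef_rot: [180.0, 0.0, -13.4]
contact_force: [-0.4, -0.0, -0.6]
gripper_width: 0.0005
gripper_force: 0.0
```

View pics/p6.png

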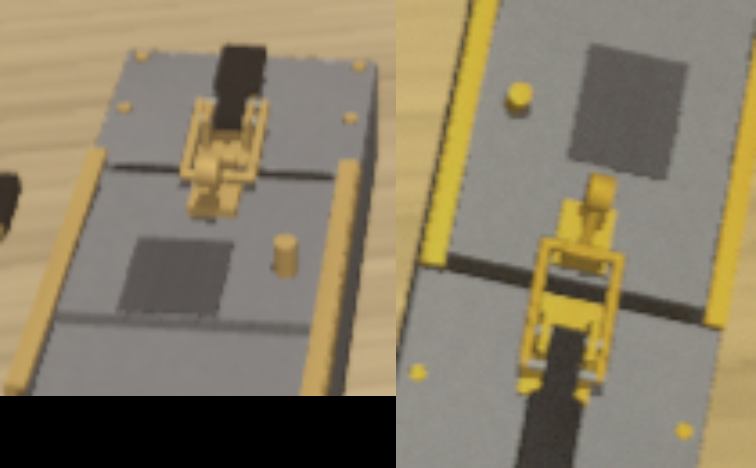

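```bash
python3 - <<'E'
from h import *
t=optics.capture("top");s=optics.capture("scene")
print("post start",loc(onz(t,(337.2,160.4),.092)),"now",loc(onz(t,(334.2,176.7),.092)))
hsv=cv2.cvtColor(t["img"],cv2.COLOR_BGR2HSV); m=cv2.inRange(hsv,(16,165,60),(35,255,255)); m[:170]=0;m[186:]=0;m[:,:326]=0;m[:,345:]=0
y,x=np.nonzero(m); print("post mask",x.mean(),y.mean(),len(x),loc(onz(t,(x.mean(),y.mean()),.085)))
print("bar",loc(onz(t,((583-396)/3.6+300,250/3.6+150),.081)), "bar tri",loc(tri(s,(150+223/3.6,185+177/3.6),t,((583-396)/3.6+300,250/3.6+150))[0]))
print("post tri",loc(tri(s,(150+286/3.6,185+242/3.6),t,(334.2,176.7))[0]))
E
```

```text
post start [138.87174437  46.28430804  92.        ] now [109.04921578  45.77330093  92.        ]
post mask 333.5806451612903 176.74193548387098 31 [110.63400716  46.25920002  85.        ]
bar [44.11569289  0.1548559  81.        ] bar tri [44.14368278  2.74780684 79.46590504]
post tri [109.92025987  46.58761247  88.43022413]
```

The lid's post now sits at about x = 110 mm (fully in), and the crossbar is at x = 44 mm, z ≈ 80 mm. The lever was pressed onto its stop with about 17 N, and the arm is clear. I'm handing it in.

```bash
python3 -c "
from plant import job
print(job.close_job())"
```

```text
the job is handed in; nothing more can be done
None
```

The job is handed in with no verdict shown: by my measurements the lid is tight, the crossbar is hooked behind the keeper and the lever was pressed onto its stop with about 17 N; I steered clear of the handset, plugs and lamp.

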